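# Hook the tray bracket into the slotted upright and press it down to lock

## Robot

A 7-joint arm with a two-finger parallel gripper is mounted at the origin on a cart in front of the work surface, level with it; the furniture and walls round the work are solid. World frame = base frame: x ahead of the robot, y to its left, z up, the work surface at z = 0. Lengths are in mm, angles in rad, forces in N, time in s.
With the tool pointing down it reaches from about 400 to 900 mm from the base axis. Payload 5.5 kg.
Tool frame: the origin (TCP) lies between the finger pads; the fingertips stand 14 mm ahead of it and the grasp point (between the pads) lies 5 mm behind it; x points along the fingers, y is the direction in which the jaws open and shut, and the axes are right-handed (so a half turn about x gives the same grasp; the last joint's range is limited). The gripper opens to 92 mm and grips with 3 to 60 N. Pads are 19 mm wide; open, the fingers measure 130 mm over their backs; the gripper's body (75 mm by 190 mm) begins 47 mm behind the grasp point.
Start: joints at [-0.983, 0.501, -0.427, 1.55, 0.221, 1.138, -0.21], TCP at [207.39, 616.027, 240.729] pointing down, gripper open.
Joint ranges: [-2.88, 2.88], [-0.31, 2.03], [-1.54, 1.56], [0.2, 2.42], [-1.41, 4.55], [0.19, 2.02], [-2.57, 2.57]. Speed limits (rad/s): [2.57, 2.57, 3.14, 3.14, 3.14, 3.14, 3.14].

## Interface

Orientations are given as a rotation vector (axis times angle).
In Python, from rig import r gives the robot as it stands. The module is installed in compiled form; this text tells all that it offers. Calls block until the motion is done:
- r.move_pose(position, orientation): joint-space move of the TCP to a pose.
- r.move_straight(position, orientation=None, max_speed=150, threshold=None): straight line of the TCP; orientation=None keeps the orientation; max_speed is the mean speed in mm/s. With threshold (N) it stops when the force on the tool has changed by that much, and returns True; else False.
- r.move_j(angles): joint-space move.
- r.gripper_open() and r.gripper_close(): open the fingers fully, or close them until they stop; the grip force is fixed at half the most.
- r.sleep(seconds).
- r.inverse_kinematics(position, orientation): joint angles nearest the present ones, or None.
- r.read_camera(name): name is "side" or "top"; returns the picture (384x512x3 uint8, blue, green, red); there is no depth.
- r.camera_model(name): a dict with "K" (3x3 intrinsics, pixels), "dist" ([k1, k2, p1, p2, k3] as OpenCV has them; the pictures are not rectified), "extrinsics" (4x4, takes a point from camera to world coordinates). Camera axes: x right, y down, z forward; pixel columns grow to the right and rows downward; lengths in mm; the calibration is good to about 2 mm. A picture is of the moment at which its call begins. camera_model takes no time and is no camera call.
A pose or a line that the arm cannot do raises r.MotionError and nothing moves.
- r.close_job(): hands the job in, once; it reports no verdict.
Trained networks look in the newest picture that a camera, given by its name, has taken for a name from the list of things; names that differ only in an ending like _2 or _b are one class to them, and where a whole thing is asked for, a point or a joint stands for the part that bears it (a point fixed in the world has none). Each returns a list of dicts, best first, with "score" (0 to 1); they miss things now and then, are a little off and sometimes report something else, mostly with a low value. They report only what shows in the picture. A call takes as long as a camera call. They do not tell look-alikes from the thing itself.
- r.find_in(label, camera): "bbox" ([left, top, right, bottom] as shares, 0 to 1, of the picture: columns of its width, rows of its height, round what is visible of it).
- r.outline_of(label, camera): "region" (384x512 bool, what is visible of it) and "bbox" ([left, top, right, bottom] as shares, 0 to 1, of the picture: columns of its width, rows of its height, round what is visible of it).
- r.place_of(label, camera): "centre" ([column, row] as shares, 0 to 1, of the picture: columns of its width, rows of its height: a listed point, or the origin of a listed thing).
Readings, each from a call of its own:
- r.current_clock(): time.
- r.current_joint_positions(): joint angles.
- r.current_joint_vel(): joint speeds.
- r.current_joint_efforts(): joint torques, N m.
- r.current_position(): TCP position.
- r.current_orientation(): TCP orientation.
- r.current_wrist_force(): force on the tool from outside, world axes, zero at the start.
- r.current_wrist_torque(): the same for the moment, N m.
- r.current_opening(): opening from 0.0 (shut) to 1.0 (fully open).
Only numpy, scipy, OpenCV 4.12 (cv2) and the standard library are available. Lean on these libraries where they do the work, as an engineer would, in place of code of your own. Each camera call takes 0.05 s, during which the arm holds its last target.

## Task

Hang the small grey tray bracket on the slotted upright: put both of its hooks into the two slots and press it straight down until it sits fully home and the spring catch has snapped out again over its rib, then let go. The height of the slotted strip is not known exactly, so feel for the slots, push gently rather than ram, and leave the other things on the bench alone.

Things in the scene. Friction and masses are not known exactly. Their poses are not given: they have to be found in the camera images.
- bracket_grip (a point): Grasp point in the loose grey metal tray bracket (0.26 kg), which stands on its tray: middle of the 14 mm thick (y) upright gusset, taken from above. x points to the hooks, y left, z up. Gusset from x -36 to +22 mm, top 18 mm above the point. Tray 108x60 mm, rims 14 mm high, front end 78 mm behind the point, underside 68 mm below it (on the bench).
- bracket_hook (a point): Underside of the upper hook's neck at the back plate's rear face: 34 mm ahead (+x) of bracket_grip, 4 mm below it, same axes. Two hooks, 44 mm apart in height (this is the upper), 8 mm wide, stick out 10.5 mm: neck 8 mm high, then a 5 mm thick lip reaching 17 mm down, 5.5 mm clear of the plate. Plate 36 mm wide, top 14 mm above the point; a rib 8 mm high crosses its window, top 17 mm below it.
- upright_ref (a point): On the front face and centre line of the fixed slotted upright (aluminium column 52 mm wide, 164 mm high; dark foot 110 mm wide, 12 mm high, 65 mm out in front), 114 mm above the bench: where the upper slot's lower edge would be with the strip at its lowest. x points into the face (as the hooks go in), z up. Bracket locked: bracket_hook is 1 to 15 mm above this point (see slot_low).
- slot_low (a point): Lower edge of the lower slot with the strip at its lowest, 44 mm below upright_ref, same axes. Both slots 12 mm wide, 27 mm high, in a 4 mm steel strip, hollow behind. The strip is clamped somewhere 1 to 15 mm above its lowest setting; this is not measured. Hooks go in with neck undersides 17 to 19 mm above the true lower edges; locked, the necks rest on those edges, plate flat on the face.
- catch (a joint): Spring catch: two dark steel prongs side by side between the slots, 5.5 mm out of the face. 0 = out; grows (m) when pushed in, to 0.006. The entering bracket may push it in 0 to 2 mm. Pressed down (some 5 to 15 N), the bracket's rib rides over it, pushing it in 2 to 4 mm; it springs back to 0 above the rib 1 to 3 mm before the necks meet their rigid stop. A push of 15 to 20 N is plenty.
- timer_mid (a point): Middle of a small white timer, 66x66x21 mm, a bystander.
- dishes_mid (a point): Middle of a flat closed culture dish, 90 mm wide, 15 mm high, a bystander.
- dropper_mid (a point): Middle of a small standing dropper bottle, 27 mm wide, 85 mm high, a bystander.
- reagent_bottle_mid (a point): Middle of a laboratory bottle, 56 mm wide, 104 mm high, a bystander.
- slide_case_mid (a point): Middle of a flat slide box, 101x165x32 mm, a bystander.
- tube_mid (a point): Middle of a standing tube with screw cap, 33 mm wide, 114 mm high, a bystander.
There are look-alikes about, which are no part of the job. There is more than one size of the part that bears upright_ref; the job needs the larger.

How it is judged (in metres and radians):
On the way:
1. both hooks are in their slots, the back plate within 3.5 mm of the face (x of bracket_hook in the frame of upright_ref between -0.0035 and 0.005 m and y of bracket_hook in the frame of upright_ref between -0.006 and 0.006 m and z of bracket_hook in the frame of upright_ref between -0.002 and 0.037 m), for 0.1 s.
At the end, for the whole second after the job is handed in: The bracket hangs at rest, both hooks in the slots: back plate within 3.5 mm of the face, within 6 mm of the centre line, hook point 1 mm below to 15.6 mm above the upright's point, catch out again (under 1 mm), upright within 0.08 rad and square to the face within 0.12 rad (x of bracket_hook in the frame of upright_ref between -0.0035 and 0.005 m and y of bracket_hook in the frame of upright_ref between -0.006 and 0.006 m and z of bracket_hook in the frame of upright_ref between -0.001 and 0.0156 m and value of joint catch below 0.001 m and angle between bracket_grip's own z axis and vertical below 0.08 rad and angle between the x axis of bracket_grip and the x axis of upright_ref, either way round below 0.12 rad and linear speed of bracket below 0.02 m/s); the robot touches nothing.
It fails at once if the bracket is rammed against the upright with more than 80 N (its contact forces on the upright added up) (contact force between bracket and upright above 80 N).
It fails at once if the robot hits the upright with more than 25 N (contact force between any of the arm, the fingers and upright above 25 N).
It fails at once if another thing is moved more than 25 mm (distance of any of timer_mid, dishes_mid, dropper_mid, reagent_bottle_mid, slide_case_mid, tube_mid from where it was at the start of the episode above 0.025 m).
It also fails if it takes over 61 s, if anything falls off the work surface, if the arm or the gripper's body presses on something with over 40 N, if the wrist force passes 120 N, or if a joint passes its speed limit or range.

## Working session

There is one attempt and no reset: what is moved stays moved. The work goes in short steps, each a Python script; the robot and the scene stay as the last script left them, time stands still between calls to the robot, and variables do not carry over. Pictures are saved under pics/ and viewed, and the job is handed in when it is done.

```bash
mkdir -p pics; ls; python3 - <<'E'
from rig import r
import cv2
for c in ("side","top"):
    im=r.read_camera(c); cv2.imwrite(f"pics/{c}0.png",im)
    m=r.camera_model(c); print(c,m["K"],m["dist"],m["extrinsics"])
    for l in ("bracket_grip","bracket_hook","upright_ref","slot_low"):
        print(l,[(round(d["score"],2),[round(d["centre"][0]*512,1),round(d["centre"][1]*384,1)]) for d in r.place_of(l,c)][:4])
print(r.current_clock(), r.current_orientation())
E
```

```text
pics
side [[480.53067069   0.         238.97558437]
 [  0.         480.53067069 187.62803118]
 [  0.           0.           1.        ]] [-0.17895654  0.          0.          0.          0.        ] [[-9.08162784e-01 -1.54087745e-01  3.89226571e-01  5.01842213e+01]
 [-4.18535571e-01  3.52578633e-01 -8.36968508e-01  1.15808671e+03]
 [-8.26638238e-03 -9.23008816e-01 -3.84689996e-01  6.35853703e+02]
 [ 0.00000000e+00  0.00000000e+00  0.00000000e+00  1.00000000e+00]]
bracket_grip [(0.82, [231.7, 230.1])]
bracket_hook []
upright_ref [(0.68, [244.1, 169.1]), (0.46, [206.7, 297.3])]
slot_low [(0.85, [193.7, 184.0]), (0.83, [243.0, 179.5])]
top [[353.13435711   0.         255.42842244]
 [  0.         353.13435711 187.60634281]
 [  0.           0.           1.        ]] [-0.01333645  0.          0.          0.          0.        ] [[ 1.22613582e-02 -9.91643917e-01  1.28421187e-01  4.50438755e+02]
 [-9.99668779e-01 -1.50629542e-02 -2.08671954e-02  5.17622274e+01]
 [ 2.26272299e-02 -1.28122791e-01 -9.91500156e-01  1.12893262e+03]
 [ 0.00000000e+00  0.00000000e+00  0.00000000e+00  1.00000000e+00]]
bracket_grip [(0.57, [199.9, 209.6])]
bracket_hook [(0.72, [203.2, 201.0])]
upright_ref [(0.76, [299.6, 123.6])]
slot_low [(0.79, [300.0, 177.7]), (0.67, [293.3, 128.3])]
0.5 [ 0.25487856  1.55575835 -0.25489252]
```

View pics/side0.png

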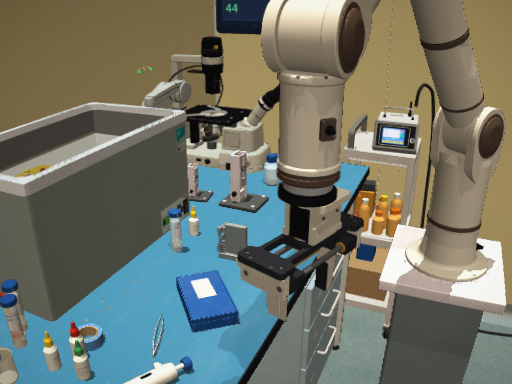

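View pics/top0.png

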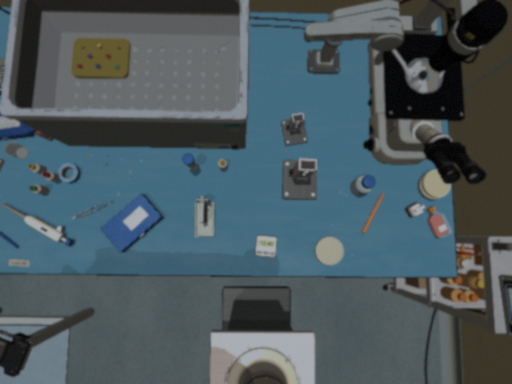

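```bash
cat > h.py <<'E'
from rig import r
import cv2, numpy as np
def cam(c):
    m=r.camera_model(c); return np.array(m["K"]),np.array(m["dist"]),np.array(m["extrinsics"])
def ray(c,uv):
    K,d,E=cam(c); p=cv2.undistortPoints(np.array([[uv]],float),K,d)[0,0]
    v=E[:3,:3]@np.array([p[0],p[1],1]); return E[:3,3],v/np.linalg.norm(v)
def atz(c,uv,z):
    o,v=ray(c,uv); return o+v*(z-o[2])/v[2]
def proj(c,P):
    K,d,E=cam(c); R=E[:3,:3].T; t=-R@E[:3,3]
    return cv2.projectPoints(np.atleast_2d(np.array(P,float)),cv2.Rodrigues(R)[0],t,K,d)[0][:,0]
def tri(a,b):
    o1,v1=ray("top",a);o2,v2=ray("side",b)
    s=np.linalg.lstsq(np.c_[v1,-v2],o2-o1,rcond=None)[0]
    p,q=o1+s[0]*v1,o2+s[1]*v2; return (p+q)/2,np.linalg.norm(p-q)
def crop(c,box,name,f=8,im=None):
    im=r.read_camera(c) if im is None else im
    x0,y0,x1,y1=box
    cv2.imwrite("pics/"+name,cv2.resize(im[y0:y1,x0:x1],None,fx=f,fy=f,interpolation=cv2.INTER_CUBIC))
E
python3 - <<'E'
from h import *
t=cv2.imread("pics/top0.png");s=cv2.imread("pics/side0.png")
crop("top",(180,190,240,240),"t_br.png",10,t)
crop("top",(270,145,330,205),"t_up.png",10,t)
crop("side",(170,140,280,270),"s.png",4.6*1.2-1,s)
print(atz("top",(199.9,209.6),68),atz("side",(231.7,230.1),68))
print(tri((300,177.7),(243,179.5)))
for uv in [(283,159),(317,159),(283,199),(317,199)]: print(atz("top",uv,12))
E
```

```text
[518.881352   195.02623307  68.        ] [524.37628351 184.49392735  68.        ]
(array([ 619.7605973 , -102.5730741 ,   86.23974892]), np.float64(4.903671179865429))
[689.62297352 -59.67508973  12.        ]
[ 691.5376796 -170.0220574   12.       ]
[559.87767204 -59.95889601  12.        ]
[ 561.43694057 -168.68290421   12.        ]
```

```bash
python3 - <<'E'
from h import *
ims=[]
print(1)
E
```

```text
1
```

View pics/t_br.png

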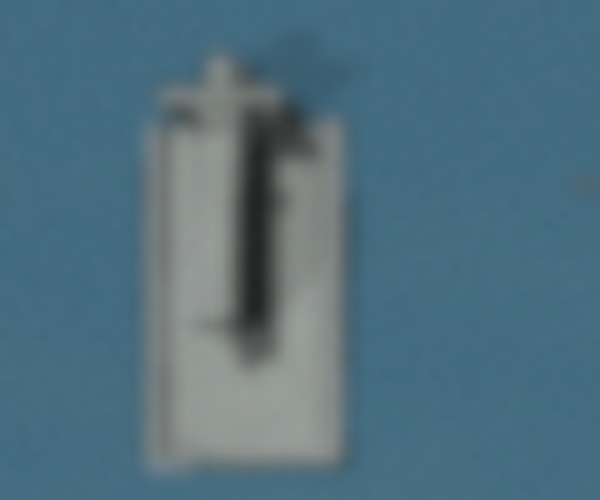

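View pics/t_up.png

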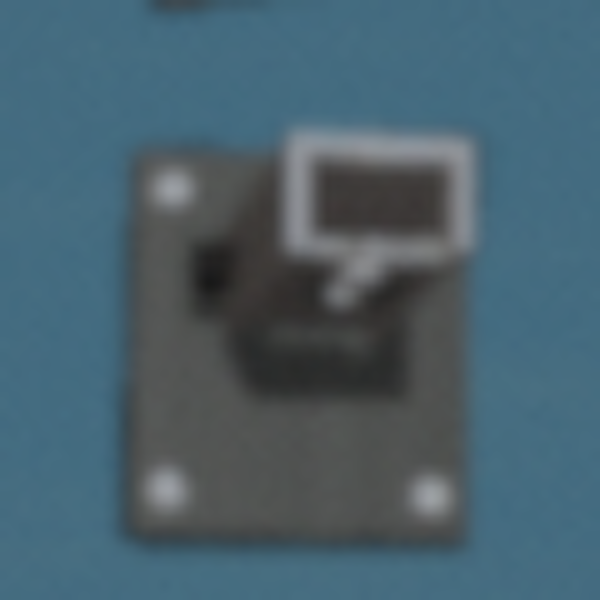

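View pics/s.png

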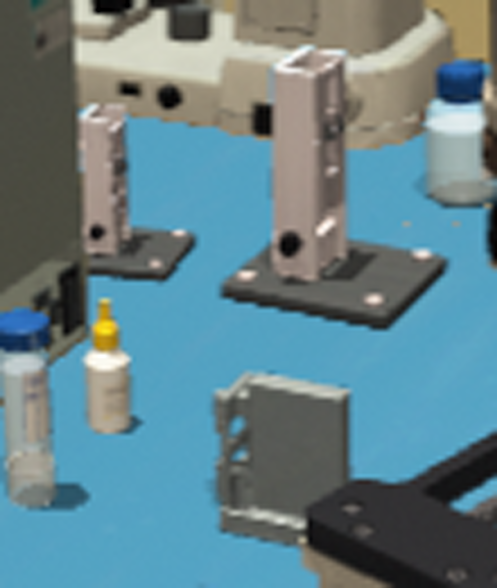

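```bash
cat >> h.py <<'E'
def box(x0,x1,y0,y1,z0,z1):
    c=np.array([[x,y,z] for x in(x0,x1) for y in(y0,y1) for z in(z0,z1)],float)
    e=[(a,b) for a in range(8) for b in range(a) if bin(a^b).count('1')==1]
    return [(c[a],c[b]) for a,b in e]
# bracket in grip frame (z=0 at grip), upright in ref frame shifted so z=0 is bench
UP=box(0,36,-26,26,12,164)+box(-65,57,-55,55,0,12)   # depth refined later
BR=box(-78,30,-30,30,-68,-54)+box(-36,22,-7,7,-54,18)+box(30,34,-18,18,-60,10)+box(34,44.5,-4,4,-13,4)
def xf(P,p):
    c,s=np.cos(p[3]),np.sin(p[3]); P=np.asarray(P)
    return np.c_[c*P[:,0]-s*P[:,1]+p[0],s*P[:,0]+c*P[:,1]+p[1],P[:,2]+p[2]]
def overlay(c,im,segs,p,bx,f,name):
    x0,y0,x1,y1=bx
    o=cv2.resize(im[y0:y1,x0:x1],None,fx=f,fy=f,interpolation=cv2.INTER_CUBIC)
    for sg in segs:
        q=proj(c,xf(sg,p)); q=((q+0.5-[x0,y0])*f).astype(int)
        cv2.line(o,tuple(map(int,q[0])),tuple(map(int,q[1])),(0,0,255),1,cv2.LINE_AA)
    return o
E
python3 - <<'E'
from h import *
t=cv2.imread("pics/top0.png");s=cv2.imread("pics/side0.png")
u=(626,-114,0,0); b=(523,189,68,0)
o=np.hstack([overlay("top",t,UP,u,(270,145,330,205),6,""),cv2.resize(overlay("side",s,UP,u,(215,140,275,215),5,""),(288,360))])
cv2.imwrite("pics/o_up.png",o)
o=np.hstack([overlay("top",t,BR,b,(180,190,240,240),6,""),overlay("side",s,BR,b,(205,210,265,270),5,"")])
E
cat > ov.py <<'E'
from h import *
import sys
def show(u,b,n,t=None,s=None):
    t=cv2.imread("pics/top0.png") if t is None else t;s=cv2.imread("pics/side0.png") if s is None else s
    o=np.vstack([np.hstack([overlay("top",t,UP,u,(275,150,325,202),6,0),overlay("side",s,UP,u,(215,148,275,200),6,0)]),
     np.hstack([overlay("top",t,BR,b,(180,190,230,242),6,0)[:288],overlay("side",s,BR,b,(205,215,265,267),6,0)[:288]])])
    cv2.imwrite("pics/"+n,o)
E
python3 -c "
from ov import *
show((626,-114,0,0),(523,189,68,0),'o1.png')"
```

```text
(no output)
```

View pics/o1.png

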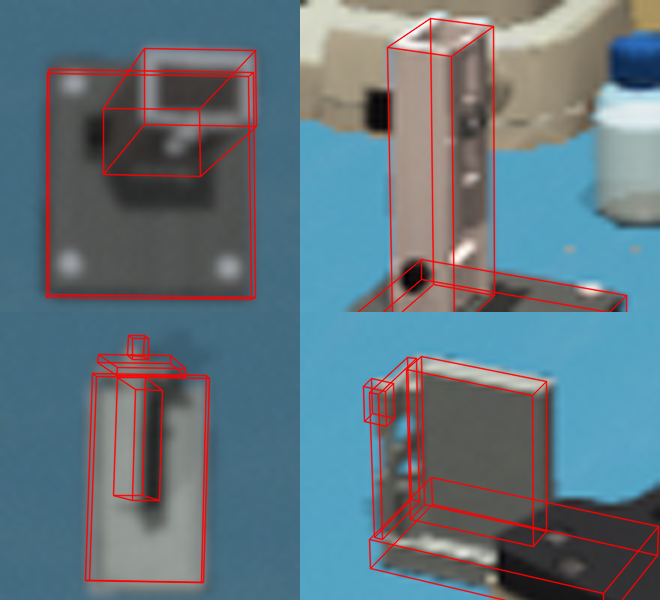

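```bash
cat > fit.py <<'E'
from h import *
from scipy.optimize import minimize
def score(c,G,segs,p):
    tot=0;n=0
    for sg in segs:
        t=np.linspace(0.03,.97,40)[:,None]; P=sg[0]*(1-t)+sg[1]*t
        q=proj(c,xf(P,p)).astype(np.float32)
        v=cv2.remap(G,q[:,:1],q[:,1:],cv2.INTER_LINEAR); tot+=v.sum(); n+=len(v)
    return tot/n
def grad(im,sig=1.0):
    L=cv2.GaussianBlur(im.astype(np.float32),(0,0),sig); g=np.zeros(im.shape[:2],np.float32)
    for k in range(3):
        g=np.maximum(g,np.hypot(cv2.Sobel(L[...,k],5,1,0),cv2.Sobel(L[...,k],5,0,1)))
    return g
def fit(cs,ims,segs,p0,z,sig=1.0,segsmap=None):
    Gs=[grad(i,sig) for i in ims]
    f=lambda v:-sum(score(c,G,segs if segsmap is None else segsmap[c],(v[0],v[1],z,v[2]/100)) for c,G in zip(cs,Gs))
    best=None
    for dx in(-3,0,3):
        for dy in(-3,0,3):
            m=minimize(f,[p0[0]+dx,p0[1]+dy,p0[3]*100],method="Nelder-Mead",options=dict(initial_simplex=None,xatol=.05,fatol=.01))
            if best is None or m.fun<best.fun: best=m
    return best.x[0],best.x[1],best.x[2]/100,best.fun
# visible upright edges
UT={"top":[( np.array(a,float),np.array(b,float)) for a,b in [((-65,-55,12),(-65,55,12)),((-65,55,12),(57,55,12)),((-65,-55,12),(10,-55,12)),((0,-26,164),(0,26,164)),((0,26,164),(34,26,164)),((0,-26,164),(34,-26,164))]],
"side":[( np.array(a,float),np.array(b,float)) for a,b in [((0,-26,164),(0,26,164)),((0,26,12),(0,26,164)),((0,-26,40),(0,-26,164)),((-65,55,12),(-65,-55,12)),((-65,55,12),(57,55,12)),((-65,55,0),(57,55,0))]]}
E
python3 - <<'E'
from fit import *
t=cv2.imread("pics/top0.png");s=cv2.imread("pics/side0.png")
for sig in(.7,1.2):
  print(fit(["top"],[t],None,(626,-114,0,0),0,sig,UT)); print(fit(["side"],[s],None,(626,-114,0,0),0,sig,UT)); print(fit(["top","side"],[t,s],None,(626,-114,0,0),0,sig,UT))
  B={"top":BR[:12],"side":[BR[i] for i in range(12,24)]}
  print(fit(["top"],[t],None,(520,190,0,0),68,sig,B)); 
E
```

```text
Traceback (most recent call last):
  File "fit.py", line 21, in fit
    m=minimize(f,[p0[0]+dx,p0[1]+dy,p0[3]*100],method="Nelder-Mead",options=dict(initial_simplex=None,xatol=.05,fatol=.01))
  File "fit.py", line 17, in <lambda>
    f=lambda v:-sum(score(c,G,segs if segsmap is None else segsmap[c],(v[0],v[1],z,v[2]/100)) for c,G in zip(cs,Gs))
                ~~~^^^^^^^^^^^^^^^^^^^^^^^^^^^^^^^^^^^^^^^^^^^^^^^^^^^^^^^^^^^^^^^^^^^^^^^^^^^^^^^^^^^^^^^^^^^^^^^^^
  File "fit.py", line 17, in <genexpr>
    f=lambda v:-sum(score(c,G,segs if segsmap is None else segsmap[c],(v[0],v[1],z,v[2]/100)) for c,G in zip(cs,Gs))
                    ~~~~~^^^^^^^^^^^^^^^^^^^^^^^^^^^^^^^^^^^^^^^^^^^^^^^^^^^^^^^^^^^^^^^^^^^^
  File "fit.py", line 7, in score
    q=proj(c,xf(P,p)).astype(np.float32)
      ~~~~^^^^^^^^^^^
  File "h.py", line 11, in proj
    K,d,E=cam(c); R=E[:3,:3].T; t=-R@E[:3,3]
          ~~~^^^
  File "h.py", line 4, in cam
    m=r.camera_model(c); return np.array(m["K"]),np.array(m["dist"]),np.array(m["extrinsics"])
ValueError: time passes only in moves, steps and waits
```

```bash
sed -i 's/^def cam(c):/import functools\n@functools.lru_cache(None)\ndef cam(c):/' h.py
cat > f1.py <<'E'
from fit import *
t=cv2.imread("pics/top0.png");s=cv2.imread("pics/side0.png")
for sig in(.7,1.2):
  for cs,im in ((["top"],[t]),(["side"],[s]),(["top","side"],[t,s])):
    print(sig,cs,np.round(fit(cs,im,None,(626,-114,0,0),0,sig,UT),3))
  B={"top":BR[:12],"side":[BR[i] for i in range(12,24)]}
  print(np.round(fit(["top"],[t],None,(520,190,0,0),68,sig,B),3)); 
  print(np.round(fit(["side"],[s],None,(520,190,0,0),68,sig,B),3)); 
E
python3 f1.py
```

```text
0.7 ['top'] [ 624.282 -112.458    0.    -136.952]
0.7 ['side'] [ 628.96  -118.481    0.    -223.001]
0.7 ['top', 'side'] [ 624.271 -113.587    0.    -329.648]
[ 518.175  189.535    0.    -127.628]
[ 520.201  186.349   -0.    -143.803]
1.2 ['top'] [ 623.063 -112.454    0.    -100.666]
1.2 ['side'] [ 628.639 -118.497   -0.    -161.867]
1.2 ['top', 'side'] [ 623.089 -112.566    0.    -254.563]
[ 518.164  189.443    0.    -103.828]
[ 535.835  199.426   -0.    -111.299]
```

```bash
sed -i 's/initial_simplex=None/initial_simplex=np.array([p0[0]+dx,p0[1]+dy,p0[3]*100])+np.array([[0,0,0],[2,0,1],[0,2,-1],[1,1,3]])/' fit.py; python3 f1.py
```

```text
0.7 ['top'] [ 6.24173e+02 -1.12101e+02 -2.40000e-02 -1.37368e+02]
0.7 ['side'] [ 6.29363e+02 -1.18118e+02  3.90000e-02 -2.25060e+02]
0.7 ['top', 'side'] [ 6.24160e+02 -1.13557e+02  3.20000e-02 -3.31623e+02]
[ 5.18040e+02  1.90283e+02  1.70000e-02 -1.28632e+02]
[ 5.11947e+02  2.05586e+02  4.17000e-01 -1.75377e+02]
1.2 ['top'] [ 6.23303e+02 -1.11704e+02 -3.60000e-02 -1.01374e+02]
1.2 ['side'] [ 6.29388e+02 -1.18228e+02  4.10000e-02 -1.62239e+02]
1.2 ['top', 'side'] [ 6.23402e+02 -1.13328e+02  3.30000e-02 -2.55517e+02]
[ 5.18091e+02  1.89539e+02  1.30000e-02 -1.04307e+02]
[ 5.15349e+02  1.97932e+02  4.15000e-01 -1.24286e+02]
```

```bash
cat > g1.py <<'E'
from h import *
from scipy.spatial.transform import Rotation as Rn
def ori(yaw): return (Rn.from_euler("z",yaw)*Rn.from_rotvec([0,np.pi/2,0])).as_rotvec()
E
python3 - <<'E'
from g1 import *
def tryk(p,o):
    try: q=r.inverse_kinematics(p,o); return None if q is None else np.round(q,2)
    except Exception as e: return e
for y in (0,np.pi):
    print(tryk([513,189.5,66],ori(y)),tryk([590,-114,150],ori(y)))
o=ori(0.01)
r.move_pose([514,189.7,190],o); print(r.current_clock())
cv2.imwrite("pics/side1.png",r.read_camera("side"));cv2.imwrite("pics/top1.png",r.read_camera("top"))
print(r.current_position(),r.current_wrist_force())
E
```

```text
[-0.14  0.55 -0.32  1.94  0.26  0.7   0.95] [ 0.13  0.48  0.02  1.77 -0.01  0.89  1.73]
[-0.58  0.53  0.22  1.95 -0.18  0.68 -1.82] [-0.12  0.5   0.35  1.78 -0.21  0.9  -1.25]
2.4083
[513.72459204 191.10539105 190.15158085] [-0.60925635  0.04571197 -0.75910198]
```

View pics/side1.png

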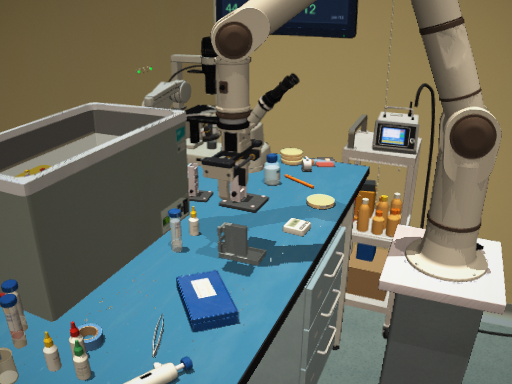

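View pics/top1.png

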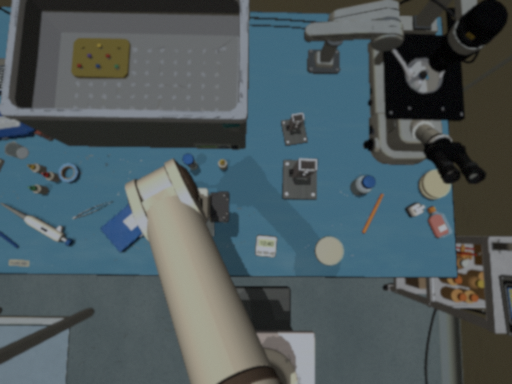

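```bash
python3 - <<'E'
from ov import *
s=cv2.imread("pics/side1.png")
a=overlay("side",s,BR,(519,190,68,0.01),(205,212,275,272),9,0); cv2.imwrite("pics/o2.png",a)
print(r.current_position(),r.current_clock())
E
```

```text
[513.72459204 191.10539105 190.15158085] 2.5083
```

View pics/o2.png

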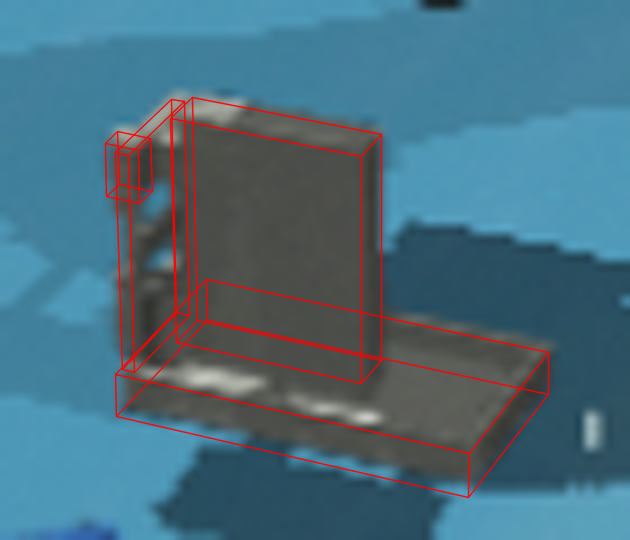

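```bash
python3 - <<'E'
from g1 import *
r.move_straight([514,189.3,66],ori(0.01),max_speed=120,threshold=15)
print(r.current_position(),r.current_wrist_force(),r.current_clock())
r.gripper_close()
print(r.current_position(),r.current_wrist_force(),r.current_wrist_torque(),r.current_opening()*92,r.current_clock())
E
```

```text
[514.6401555  189.60792588  66.70878826] [ 1.14533236 -0.05417597  0.23292859] 3.6917
[513.73718641 189.08612639  65.75229423] [-0.01040903 -0.41231042 -2.33828548] [-0.12472398 -0.03166109 -0.01760228] 14.301638690409453 4.875
```

```bash
python3 - <<'E'
from g1 import *
r.move_straight([514,189.3,170],ori(0.0),max_speed=150)
print(r.current_wrist_force(),r.current_wrist_torque(),r.current_opening()*92)
r.move_straight([545,-113,170],ori(0.0),max_speed=150)
r.move_straight([561,-113,142-1-5+7],ori(0.0),max_speed=60)
r.sleep(.3)
cv2.imwrite("pics/side2.png",r.read_camera("side"));cv2.imwrite("pics/top2.png",r.read_camera("top"))
print(r.current_position(),r.current_orientation(),r.current_wrist_force(),r.current_wrist_torque(),r.current_clock())
for c in ("side","top"):
    for l in ("bracket_grip","bracket_hook","upright_ref","slot_low"):
        print(c,l,[(round(d["score"],2),[round(d["centre"][0]*512,1),round(d["centre"][1]*384,1)]) for d in r.place_of(l,c)][:4])
crop("side",(200,130,280,200),"s2.png",9,cv2.imread("pics/side2.png"))
crop("top",(260,140,330,215),"t2.png",8,cv2.imread("pics/top2.png"))
crop("side",(215,130,275,210),"s1.png",7,cv2.imread("pics/side0.png"))
E
```

```text
[-0.56019132  0.23862468 -3.14129432] [-0.020543    0.04641078 -0.00559007] 13.816141277706794
[ 561.05201433 -113.02300215  143.25307744] [-4.63348538e-05  1.57041996e+00 -1.20132989e-04] [-0.20736172  0.56083425 -2.4769585 ] [ 0.02148536  0.01223963 -0.01925944] 8.9667
side bracket_grip [(0.59, [257.7, 160.9])]
side bracket_hook [(0.88, [250.7, 162.6])]
side upright_ref [(0.93, [242.7, 170.0]), (0.88, [195.7, 173.9])]
side slot_low [(0.96, [243.5, 182.1]), (0.82, [195.0, 181.2])]
top bracket_grip [(0.7, [304.0, 190.6])]
top bracket_hook [(0.7, [306.7, 183.9])]
top upright_ref [(0.97, [296.8, 123.7]), (0.96, [301.7, 175.0]), (0.62, [194.4, 160.3])]
top slot_low [(0.82, [296.6, 128.9]), (0.55, [303.2, 174.9])]
```

View pics/s2.png

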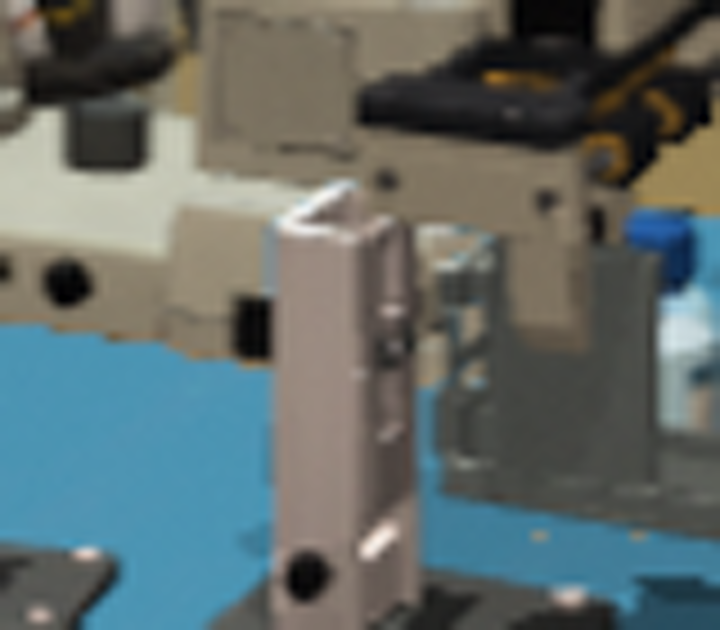

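View pics/t2.png

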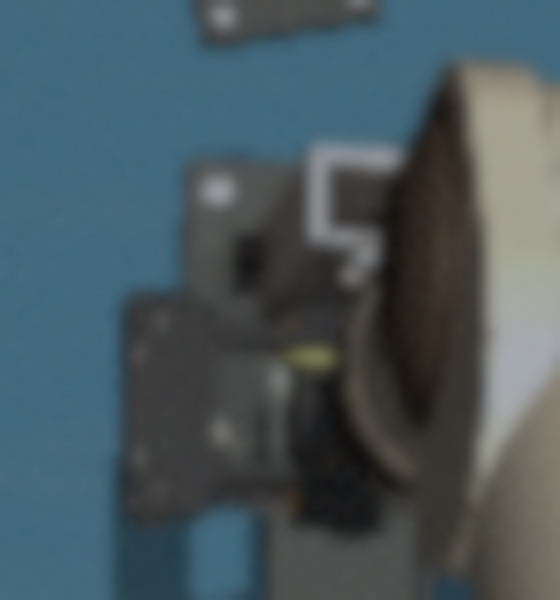

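View pics/s1.png

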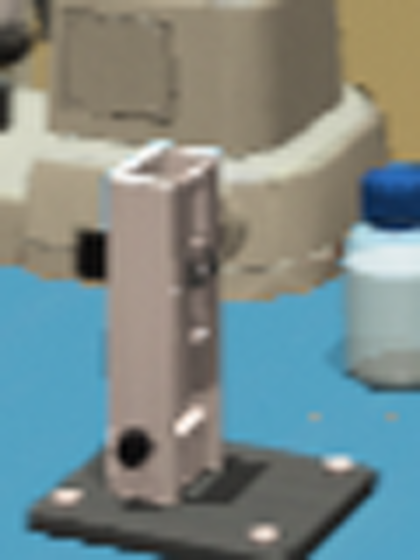

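```bash
python3 - <<'E'
from ov import *
for dx in (0,4):
  for zz in (114,118,122,126,130): print(dx,zz,proj("side",[(626+dx,-114,zz),(626+dx,-114,zz-44)]).round(1).tolist())
s=cv2.imread("pics/side2.png")
a=overlay("side",s,UP,(626,-114,0,0.0),(222,135,262,205),9,0)
p=r.current_position()
b=overlay("side",s,BR,(p[0]+5,p[1],p[2]+2,0.0),(235,140,305,200),9,0)
cv2.imwrite("pics/o3.png",np.hstack([a[:540],b[:540]])[:, :800]); cv2.imwrite("pics/o3b.png",b)
E
```

```text
0 114 [[243.4, 169.7], [243.5, 182.9]]
0 118 [[243.4, 168.5], [243.5, 181.7]]
0 122 [[243.4, 167.3], [243.5, 180.5]]
0 126 [[243.4, 166.1], [243.5, 179.3]]
0 130 [[243.4, 164.9], [243.5, 178.1]]
4 114 [[242.2, 169.5], [242.3, 182.7]]
4 118 [[242.2, 168.3], [242.3, 181.5]]
4 122 [[242.2, 167.1], [242.3, 180.3]]
4 126 [[242.2, 165.9], [242.3, 179.1]]
4 130 [[242.2, 164.7], [242.3, 177.9]]
```

View pics/o3.png

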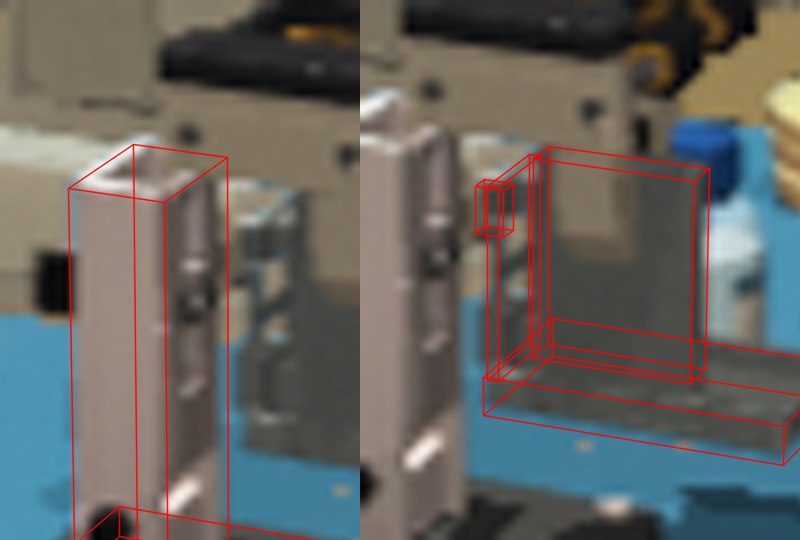

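View pics/o3b.png

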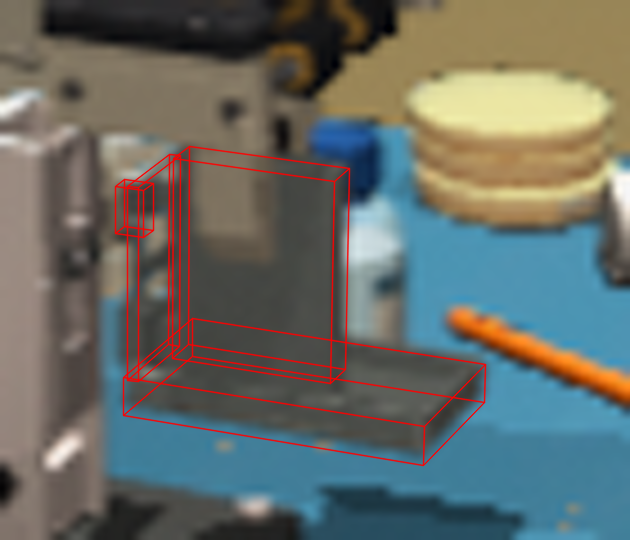

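```bash
cat > poke.py <<'E'
from g1 import *
import sys
def poke(y,z,x1=588,thr=6,v=20,yaw=0.0):
    hit=r.move_straight([x1,y,z],ori(yaw),max_speed=v,threshold=thr)
    p=r.current_position();f=r.current_wrist_force();t=r.current_wrist_torque()
    print("z",z,"y",y,"hit",hit,np.round(p,2),np.round(f,1),np.round(t,2),round(r.current_clock(),1),flush=True)
    return hit,p
E
python3 - <<'E'
from poke import *
r.move_straight([566,-113.2,146.75],ori(0),max_speed=60)
for z in (146.75,):
    h,p=poke(-113.2,z)
E
```

```text
z 146.75 y -113.2 hit False [ 587.57 -113.2   146.59] [-2.3 -0.3 -2.1] [ 0.02  0.39 -0.02] 10.9
```

```bash
python3 - <<'E'
from poke import *
h,p=poke(-113.2,146.75,x1=596,thr=5,v=10)
s=r.read_camera("side"); cv2.imwrite("pics/side3.png",s); crop("side",(200,130,290,200),"s3.png",8,s)
E
```

```text
z 146.75 y -113.2 hit True [ 587.23 -113.15  145.71] [-0.8 -0.1  0.8] [-0.04 -0.15 -0.04] 11.2
```

View pics/s3.png

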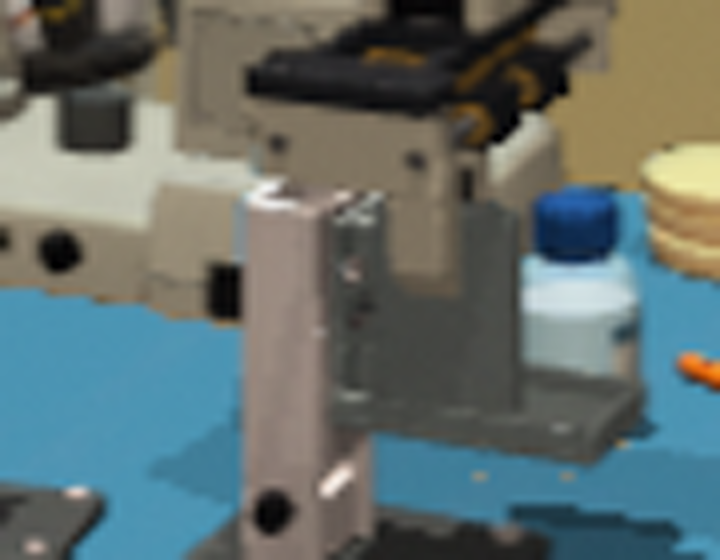

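```bash
python3 - <<'E'
from poke import *
for z in (141,136,132,129.5):
    h=r.move_straight([587.3,-113.2,z],ori(0),max_speed=15,threshold=18)
    print(h,np.round(r.current_position(),2),np.round(r.current_wrist_force(),1),np.round(r.current_wrist_torque(),2),round(r.current_opening()*92,1),r.current_clock(),flush=True)
    if h: break
s=r.read_camera("side"); cv2.imwrite("pics/side4.png",s); crop("side",(200,130,290,200),"s4.png",8,s)
E
```

```text
False [ 587.1  -113.35  140.45] [-0.4 -0.2 -0.4] [-0.09  0.09 -0.09] 13.8 11.7083
False [ 587.17 -113.1   135.52] [-0.6  0.4 -4. ] [-0.04 -0.01 -0.09] 13.7 12.1917
False [ 587.16 -113.14  131.68] [-0.6  0.4 -3.5] [ 0.02  0.12 -0.04] 14.2 12.6083
False [ 587.8  -113.2   129.75] [ 0.7  0.  -0.8] [-0.03  0.01  0.03] 13.8 12.925
```

View pics/s4.png

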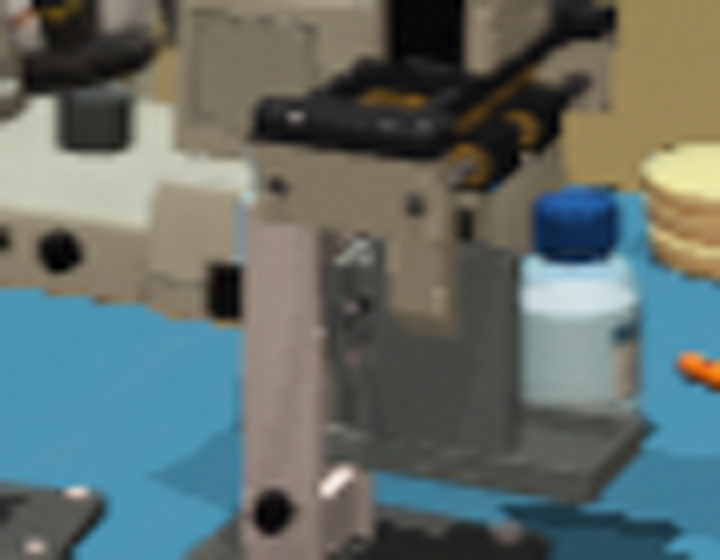

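```bash
python3 - <<'E'
from poke import *
for z in (127.5,125.5,123.5,121.5,119.5):
    h=r.move_straight([587.3,-113.2,z],ori(0),max_speed=10,threshold=18)
    print(h,np.round(r.current_position(),2),np.round(r.current_wrist_force(),1),np.round(r.current_wrist_torque(),2),round(r.current_opening()*92,1),r.current_clock(),flush=True)
    if h or abs(r.current_wrist_force()[2])>18: break
s=r.read_camera("side"); cv2.imwrite("pics/side5.png",s); crop("side",(200,130,290,200),"s5.png",8,s)
E
```

```text
True [ 587.8  -113.11  129.28] [-1.1  0.5  4.5] [ 0.02 -0.01 -0.06] 14.5 13.2333
```

View pics/s5.png

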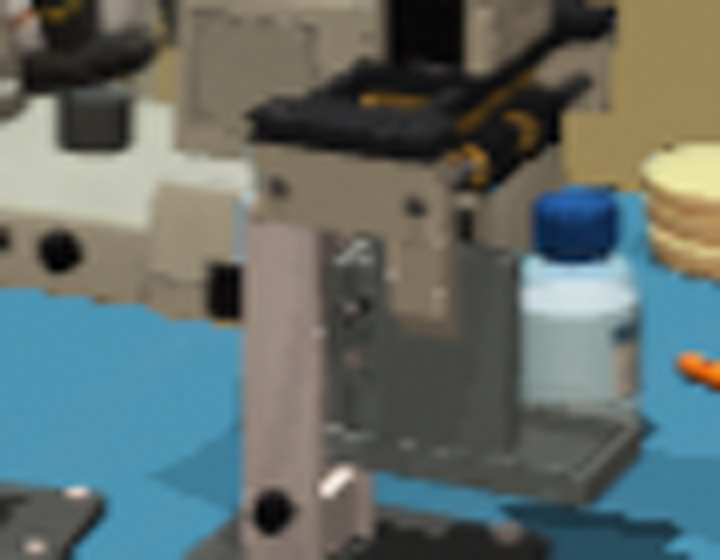

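```bash
python3 - <<'E'
from poke import *
def st(h): print(h,np.round(r.current_position(),2),np.round(r.current_wrist_force(),1),np.round(r.current_wrist_torque(),2),round(r.current_opening()*92,1),r.current_clock(),flush=True)
st(0)
h=r.move_straight([587.3,-113.2,125],ori(0),max_speed=6,threshold=20);st(h)
r.sleep(.3);st(0)
h=r.move_straight([587.3,-113.2,125],ori(0),max_speed=6,threshold=24);st(h)
r.sleep(.3);st(0)
E
```

```text
0 [ 587.81 -113.14  129.31] [-1.7  0.6  5.8] [ 0.04  0.08 -0.02] 13.9 13.2833
True [ 587.79 -113.12  129.25] [-2.3 -0.2  4.6] [0.05 0.12 0.02] 13.5 13.6833
0 [ 587.79 -113.12  129.22] [-2.   0.8  5. ] [ 0.07  0.07 -0.  ] 14.1 13.9833
True [ 587.77 -113.08  129.17] [-0.8  0.3  5.5] [0.05 0.11 0.03] 14.0 14.4333
0 [ 587.74 -113.09  129.16] [-2.2 -0.4  6. ] [ 0.01  0.11 -0.  ] 13.8 14.7333
```

```bash
python3 - <<'E'
from poke import *
def st(h): print(h,np.round(r.current_position(),2),np.round(r.current_wrist_force(),1),np.round(r.current_wrist_torque(),2),round(r.current_opening()*92,1),r.current_clock(),flush=True)
h=r.move_straight([587.3,-113.2,133],ori(0),max_speed=5,threshold=10);st(h)
s=r.read_camera("side"); cv2.imwrite("pics/side6.png",s)
for d in (r.place_of("catch","side"),r.outline_of("catch","side")): print([{k:(v if k!='region' else int(v.sum())) for k,v in e.items()} for e in d])
E
```

```text
True [ 587.11 -112.98  129.26] [-0.1  0.8  2. ] [ 0.04 -0.19  0.04] 13.9 15.3083Traceback (most recent call last):
  File "<stdin>", line 5, in <module>
ValueError: it knows: bracket_grip, bracket_hook, dishes_mid, dropper_mid, reagent_bottle_mid, slide_case_mid, slot_low, timer_mid, tube_mid, upright_ref
```

```bash
python3 - <<'E'
from poke import *
def st(h): print(h,np.round(r.current_position(),2),np.round(r.current_wrist_force(),1),np.round(r.current_wrist_torque(),2),round(r.current_opening()*92,1),r.current_clock(),flush=True)
for z in (129.6,130.0,130.5,131,132):
    h=r.move_straight([587.3,-113.2,z],ori(0),max_speed=8,threshold=10);st(h)
    if r.current_wrist_force()[2]<-9: break
E
```

```text
False [ 587.11 -113.04  129.34] [ 0.2 -0.4 -0.6] [ 0.1  -0.23  0.  ] 13.8 15.6083
False [ 587.08 -113.1   129.6 ] [ 2.3  0.7 -2.7] [ 0.09 -0.36  0.05] 14.0 15.8583
False [ 587.1  -113.22  130.33] [ 1.4  1.4 -2.6] [ 0.06 -0.26 -0.  ] 13.8 16.1083
False [ 587.09 -113.2   130.58] [ 3.9 -0.  -7.6] [-0.   -0.46  0.02] 13.9 16.3583
True [ 587.05 -113.18  130.28] [ 2.  -0.1 -2.2] [-0.07 -0.55  0.01] 14.0 16.5667
```

```bash
python3 - <<'E'
from poke import *
def st(h): print(h,np.round(r.current_position(),2),np.round(r.current_wrist_force(),1),np.round(r.current_wrist_torque(),2),round(r.current_opening()*92,1),r.current_clock(),flush=True)
h=r.move_straight([587.3,-113.2,126],ori(0),max_speed=8,threshold=20);st(h)
h=r.move_straight([587.3,-113.2,129.2],ori(0),max_speed=8);st(h)
r.gripper_open();st(0)
h=r.move_straight([585,-113.2,190],ori(0),max_speed=60,threshold=12);st(h)
if not h:
    r.move_straight([520,60,260],ori(0),max_speed=200)
    r.move_straight([450,250,260],ori(0),max_speed=200);st(0)
    s=r.read_camera("side");t=r.read_camera("top"); cv2.imwrite("pics/side7.png",s); cv2.imwrite("pics/top7.png",t)
    crop("side",(200,130,290,200),"s7.png",8,s);crop("top",(260,140,330,215),"t7.png",8,t)
E
```

```text
True [ 587.05 -113.04  128.58] [-1.1  0.2  5.6] [ 0.04  0.02 -0.04] 14.0 16.9583
False [ 587.06 -113.18  128.87] [ 1.1  0.3 -1.6] [-0.01 -0.28 -0.08] 14.1 17.3167
0 [ 587.29 -113.2   129.19] [-0.1  0.4  0.3] [ 0.04 -0.04 -0.05] 91.9 18.6083
False [ 584.66 -113.14  189.49] [-0.8 -0.  -0.8] [ 0.03  0.01 -0.01] 91.9 19.775
0 [450.58 248.61 259.77] [ 0.6 -0.9  0.7] [ 0.01 -0.01  0.04] 91.8 22.075
```

View pics/s7.png

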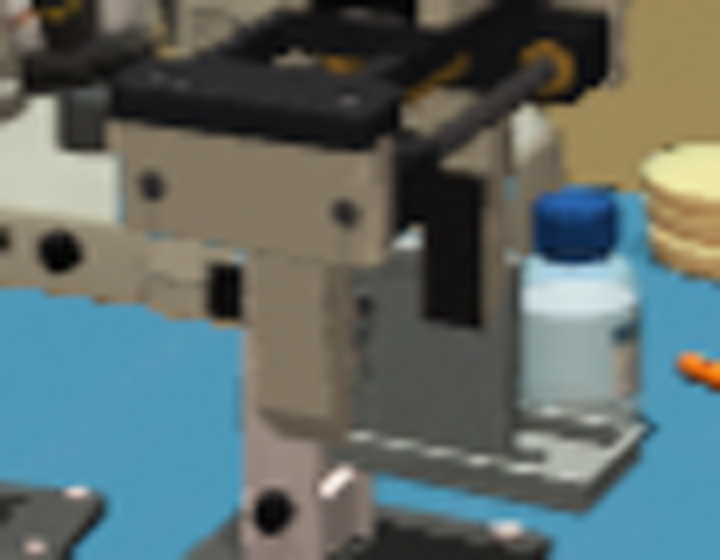

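View pics/t7.png

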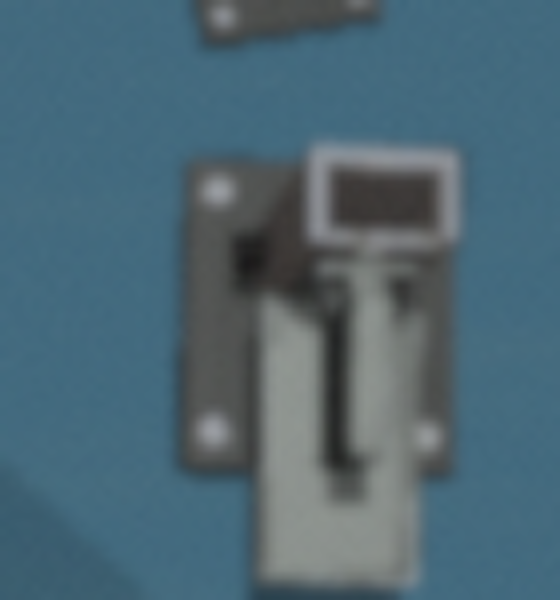

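```bash
python3 - <<'E'
from g1 import *
r.move_straight([420,330,340],ori(0),max_speed=200)
s=r.read_camera("side"); cv2.imwrite("pics/side8.png",s); cv2.imwrite("pics/side8.png",s)
crop("side",(215,130,295,200),"s8.png",9,s)
t=cv2.imread("pics/top7.png")
b=(587.2+4.8,-113.1,129+2.25,0.0)
cv2.imwrite("pics/o8.png",np.hstack([overlay("top",t,BR,b,(280,155,325,220),8,0),overlay("side",s,BR,b,(230,140,280,205),8,0)]))
print(r.current_clock())
E
```

```text
22.9583
```

View pics/s8.png

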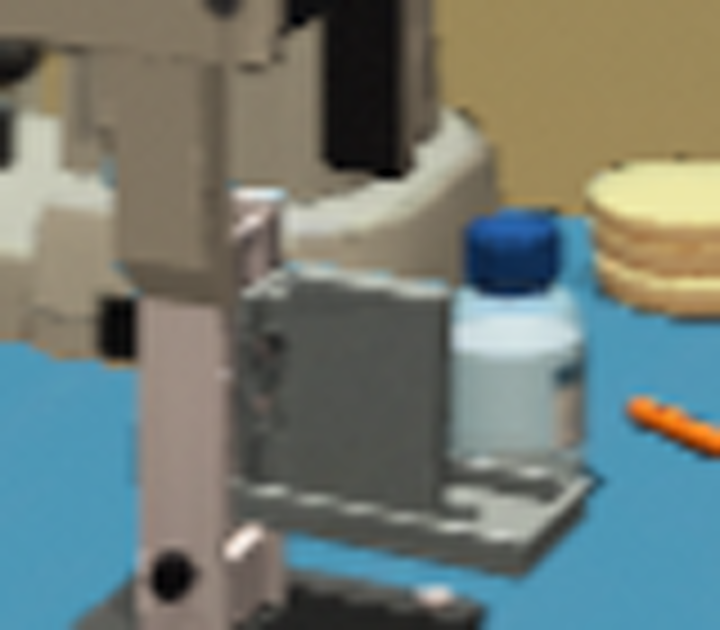

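View pics/o8.png

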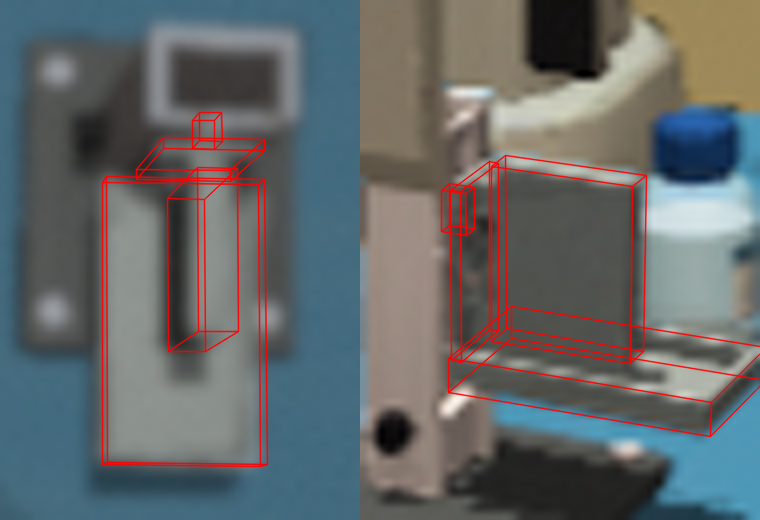

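```bash
python3 -c "
from rig import r
r.sleep(.5);print(r.current_wrist_force(),r.current_joint_vel());r.close_job()"
```

```text
[-0.10842584  0.1030846   0.22857458] [ 4.01672931e-04  2.22892786e-05  2.94722182e-04 -2.14060343e-03
  1.02458755e-03  1.43277118e-03 -6.52101572e-04]
the job is handed in; nothing more can be done
```

I hung the bracket on the larger upright, pressed it home, let go and handed the job in at about 23.5 s of the 61 s allowed. The hand-in gives no verdict, so what follows rests on my own checks.

**What I did:** I gripped the gusset from above. Both hooks went in on the first gentle push, with the strip judged from the side picture to be clamped about 13 mm up. The bracket then went down about 17 mm to a firm stop, and I pressed it with about 20–25 N.

**Catch:** I did not see the catch directly. Before letting go I lifted gently: the bracket moved up only about 1.2 mm and then stopped. That is what a catch sprung back over the rib should do. I then pressed it down again with about 20 N and let go.

**Final position:** The last pictures show the bracket hanging with its plate against the face. The hook point is estimated about 13 mm above the upright's point, where the limit is 15.6 mm.

**Clear of the work:** The gripper had backed off, the wrist force read about zero and the arm was still. I did not re-measure the other things on the bench, but the arm kept clear of them.

**Disagreements:**
- The side and top cameras differed by several mm on the upright (624 vs 629 mm in x, -112 vs -118 mm in y). I mostly trusted the top view and the feel of the contact.
- In the top view the released bracket appears turned by about 0.03–0.05 rad, within the 0.12 limit, and a few mm off where my model puts it.

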